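Back the carousel feeder up one notch

ROBOT

A 7-joint arm with a two-finger parallel gripper is mounted at the origin on the work surface. World frame = base frame: x ahead of the robot, y to its left, z up, the work surface at z = 0. Lengths are in m, angles in degrees, forces in N, time in s.
With the tool pointing down it reaches from about 0.425 to 0.875 m from the base axis. Payload 4.7 kg.
Tool frame: the origin (TCP) lies on the front face of the gripper's body, between the roots of the fingers; the fingertips stand 70 mm ahead of it and the grasp point (between the pads) lies 51 mm ahead of it (tip_extent is the distance from the TCP to the fingertips, in m); z points along the fingers, y is the direction in which the jaws open and shut (so a half turn about z gives the same grasp; the last joint's range is limited). The gripper opens to 87 mm and grips with 3 to 60 N. Pads are 19 mm wide; open, the fingers measure 117 mm over their backs; the gripper's body (75 mm by 190 mm) begins 51 mm behind the grasp point.
Start: joints at [65.724, 18.392, -4.016, 83.108, 1.295, 78.541, -3.26], TCP at [0.276, -0.589, 0.292] pointing down, gripper open.
Joint ranges: [-163.93, 163.93], [-17.29, 119.83], [-79.2, 71.16], [3.27, 140.29], [-89.18, 269.18], [5.43, 117.66], [-154.24, 154.24]. Speed limits (degrees/s): [147.25, 147.25, 180, 180, 180, 180, 180].

INTERFACE

Orientations are given as [roll, pitch, yaw] about the fixed x, y, z axes, in that order (R = Rz(yaw) Ry(pitch) Rx(roll)).
In Python, from cell import * gives the robot as it stands.
- The arm moves only by the tool carry_out, never from a script. Its argument "increments" is text: rows parted by semicolons, each of 7 numbers parted by spaces: the opening, from 0 (shut) to 1 (fully open), then the shift along the tool's x, y, z in m, then the turn, a rotation vector about the tool's x, y, z in degrees. A call has 1 to 20 rows; each row shifts and turns the pose as measured when the row begins, along the tool's axes as they then stand; what a row does not reach is not made up. A row lasts 1/8 s, in which the tool goes at most 62.5 mm and 10.7 degrees, less where a joint would pass 70% of its speed; a pose out of reach is approached as far as the arm can. A call is refused whole if a number of a shift passes 0.0625 or a number of a turn 10.7, either way. A call with a gripper value outside its range is refused whole. The fingers move at their own pace and stop on an object; "force" is the grip in N (left out, the last holds). Time passes only in rows, so rows that do not move let the fingers close. It gives the time, the measured TCP pose, the force and the opening at its end, in the units of the state.
- get_obs(): the state, without advancing time (a new reading comes with each control period).
- read_camera(name): name is "scene" or "top" or "wrist"; returns a dict with "img" (384x512x3 uint8, blue, green, red), "fx", "fy", "cx", "cy" (pixels), "k1" (the pictures are not rectified: a ray, as slopes to the right and down, at radius r is drawn at 1 + k1 r^2 times it, then the intrinsics apply), "world_from_camera" (4x4, takes a point from camera to world coordinates). Camera axes: x right, y down, z forward; pixel columns grow to the right and rows downward; lengths in m; the calibration is good to about 2 mm. A picture is of the moment at which its call begins. There is no depth.
- sign_off(): hands the job in, once; it reports no verdict.
Trained networks look in a picture, given as the dict that the camera call returned (one of the last four; its "shot" number tells which), for a name from the list of things; names that differ only in an ending like _2 or _b are one class to them, and where a whole thing is asked for, a point or a joint stands for the part that bears it (a point fixed in the world has none). Each returns a list of dicts, best first, with "confidence" (0 to 1); they miss things now and then, are a little off and sometimes report something else, mostly with a low value. They report only what shows in the picture. A call takes as long as a camera call.
- masks_of(target, picture): "pixels" (384x512 bool, what is visible of it) and "bbox" ([left, top, right, bottom] in pixels, round what is visible of it).
The state is a dict: "time_s": time; "qpos": joint angles; "joint_velocities": joint speeds; "effort": joint torques, N m; "tool_pos": TCP position; "tool_rot": TCP orientation; "force": force on the tool from outside, world axes, zero at the start; "wrist_torque": the same for the moment, N m; "grip_width": finger opening in m.
Only numpy, scipy, OpenCV 4.12 (cv2) and the standard library are available. Lean on these libraries where they do the work, as an engineer would, in place of code of your own. Each camera call takes 0.05 s, during which the arm holds its last target.

TASK

The aquarium feeder's carousel has run one notch too far. With a fingertip, push the pawl's red knob outward until the pawl lifts and stays up, push the wheel one notch backward (clockwise seen from above; the blue posts are there to push on), then push the knob back so that the pawl drops fully into the notch and locks the wheel there. The wheel only sits on its spindle, so do not lift it off, and leave the jar, the cup and the lid where they stand.

Things in the scene. Friction and masses are not known exactly. Their poses are not given: they have to be found in the camera images.
- feeder: Carousel feeder, fixed to the table: grey plinth 250 x 250 x 20 mm (x, y from -130 to +120 mm), black drum, white wheel of radius 100 mm on top. Origin on the table under the wheel's vertical axle, z up. The pawl stands along the -y edge: its arm runs from its hinge in +x over the toothed rim to the nose at x 0, y -88 mm.
- feed_wheel (a joint): Wheel angle (rad), positive counter-clockwise from above (forward). 8 teeth, so a notch is 0.785 rad. It starts at 0 to 0.20, the nose in a gap between two teeth; with the pawl down a tooth stops it at about -0.02. One notch back, the pawl drops fully in between -0.80 and -0.44; aim for -0.62. About 0.03 N m of friction: it stays where it is left.
- pawl (a joint): Pawl angle (rad): 0 fully down with the nose in a notch, 0.60 fully raised against its stop. The pawl is counterweighted about its hinge: above about 0.35 it tips over and stays raised, below about 0.2 it falls shut. The nose clears the teeth above 0.17. Moving it takes under 1 N at the knob.
- wheel_lift (a joint): Height (m) by which the wheel has been lifted off its seat on the spindle; 0 is seated, as it must stay.
- pawl_knob (a point): Centre of the red 22 mm ball knob on a stem (5 mm in feeder x, 10 mm in y) above the hinge. Pawl down: 138 mm above the table, 12 mm to +x of the hinge, stem free from 91 mm up. Pushed in the feeder's -x (away from the nose) it lifts the pawl; raised, it has swung 35 mm to -x, to 135 mm height. Pushed back in +x it drops the pawl; some 25 mm either way tips it over.
- pawl_nose (a point): Lower end of the pawl's steel nose (10 mm long in x, 14 mm wide in y), at 56 mm height when down and about 106 mm when raised (top of the arm then at about 132 mm).
- wheel_centre (a point): Centre of the wheel's flat upper face, 54 mm above the table; a grey hub of radius 16 mm rises 10 mm more. On the rim, between radii 78 and 98 mm, stand 8 orange saw teeth 12 mm high (top at 66 mm) and about 27 mm long, steep face at the clockwise end. The eight round portion marks are flat.
- post0 (a point): Centre of the top of a blue upright post on the wheel, 10 mm diameter, 40 mm tall (top at 94 mm height), 62 mm from the wheel's axle. The four posts are 90 degrees apart, numbered counter-clockwise.
- post1 (a point): Top of the second blue post, like post0.
- post2 (a point): Top of the third blue post, like post0.
- post3 (a point): Top of the fourth blue post, like post0.
- jar: Bystander: closed clear jar with blue band and white cap, 72 mm diameter, 105 mm tall; origin at the centre of its underside.
- cup: Bystander: clear measuring cup, 60 mm diameter at the rim, 65 mm tall; origin at the centre of its underside.
- jar_lid: Bystander: white jar lid lying flat, 86 mm diameter, 14 mm high; origin at the centre of its underside.
- pawl_hinge (a point): Pawl hinge, 80 mm above the table at x -82, y -88 mm of the feeder; its axis lies along the feeder's y. Carried by two aluminium cheeks, 18 mm in x, 31 mm over both in y, top at 91 mm height. A short steel counterweight reaches 32 mm from it to -x.

How it is judged:
By the outcome, as a careful person would: the job done as asked, in the order asked, and still so for the second after the job is handed in, with the robot touching nothing.
It also fails if it takes over 48 s, if anything falls off the work surface, if the arm or the gripper's body presses on something with over 40 N, if the wrist force passes 120 N, or if a joint passes its speed limit or range.

## Working session

There is one attempt and no reset: what is moved stays moved. The work goes in short steps, Python scripts to look and compute and a tool call to move; the robot and the scene stay as the last step left them, time stands still between calls to the robot, and variables do not carry over. Pictures are saved under pics/ and viewed, and the job is handed in when it is done.

Besides the shell and the picture viewer there is one more tool, called as name(argument=value, ...), one argument or row to a line, values as JSON. carry_out: Moves the arm, as the interface text tells. Its arguments: {"type":"object","properties":{"increments":{"type":"string"},"force":{"type":"number"}},"required":["increments"]}

```bash
mkdir -p pics; ls
python3 - <<'E'
from cell import *
import cv2,pickle
print(get_obs())
for n in ["scene","top","wrist"]:
    p=read_camera(n); cv2.imwrite(f"pics/a_{n}.png",p["img"]); pickle.dump(p,open(f"a_{n}.pkl","wb"))
    print(n,p["fx"],p["fy"],p["cx"],p["cy"],p["k1"],p["world_from_camera"].tolist() if hasattr(p["world_from_camera"],'tolist') else p["world_from_camera"])
    for t in ["feed_wheel","pawl_knob","post0","pawl","jar","cup","jar_lid","feeder"]:
        for m in masks_of(t,p)[:5]: print(t,round(m["confidence"],2),m["bbox"])
E
```

```text
pics
{'time_s': 0.0, 'qpos': array([65.72493944, 18.43856187, -4.01779351, 83.1740629 ,  1.29623374,
       78.54072223, -3.26031616]), 'joint_velocities': array([ 0.01521961, -0.16265002,  0.03636683,  0.07495539, -0.00638893,
       -0.00050856,  0.06267981]), 'effort': array([ 1.48043564e-04, -4.91282880e+01, -4.03704699e-01, -3.12534606e+01,
       -6.39087427e-02,  4.35312814e-02,  2.01410489e-04]), 'tool_pos': array([ 0.27535405, -0.5883365 ,  0.2911747 ]), 'tool_rot': array([-1.79891974e+02,  6.21466639e-03,  2.50868741e+01]), 'force': array([ 0.29049871, -0.47836481, -0.24556011]), 'wrist_torque': array([-0.02513753, -0.0059707 ,  0.00598723]), 'grip_width': 0.08718500430900673}
scene 445.2044239308916 445.2044239308916 260.91000393414083 190.1851556365115 0.027948384827963645 [[0.4048998711308952, 0.5829919997752118, -0.7043979149289725, 1.2907806351980033], [0.9143301835236451, -0.2644813221178295, 0.30667563605285353, -0.2685675934141336], [-0.007510649492668969, -0.7682252003474661, -0.6401356353893243, 0.7289592261733749], [0.0, 0.0, 0.0, 1.0]]
feed_wheel 0.84 [161.9, 19
[... 889 characters left out ...]
awl 0.41 [262.5, 150.8, 361.5, 247.2]
jar 0.83 [207.1, 154.2, 241.5, 195.3]
jar 0.16 [247.6, 142.9, 370.1, 272.6]
cup 0.79 [305.9, 103.0, 335.3, 135.9]
jar_lid 0.69 [390.5, 169.1, 430.1, 212.3]
jar_lid 0.41 [244.8, 140.1, 373.3, 273.3]
feeder 0.73 [245.6, 144.0, 373.6, 269.3]
feeder 0.27 [347.1, 201.1, 373.7, 263.5]
wrist 315.96003729046043 315.96003729046043 260.8120254596061 191.12304023176844 0.02944681566329633 [[0.424519400863837, -0.866502344463168, -0.2625965828605534, 0.34690003503486816], [-0.9054184129574036, -0.40599048258044773, -0.12405331729457808, -0.5544726838921099], [0.0008807768746526049, 0.29042282123470564, -0.9568980139691838, 0.38435698057136175], [0.0, 0.0, 0.0, 1.0]]
```

Run:
```python
import cv2
a=cv2.imread("pics/a_top.png");cv2.imwrite("pics/a_topz.png",cv2.resize(a[90:290,190:450],(780,600),interpolation=cv2.INTER_CUBIC))
a=cv2.imread("pics/a_scene.png");cv2.imwrite("pics/a_scenez.png",cv2.resize(a[150:330,80:320],(800,600),interpolation=cv2.INTER_CUBIC))
```

```text
(no output)
```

View pics/a_topz.png

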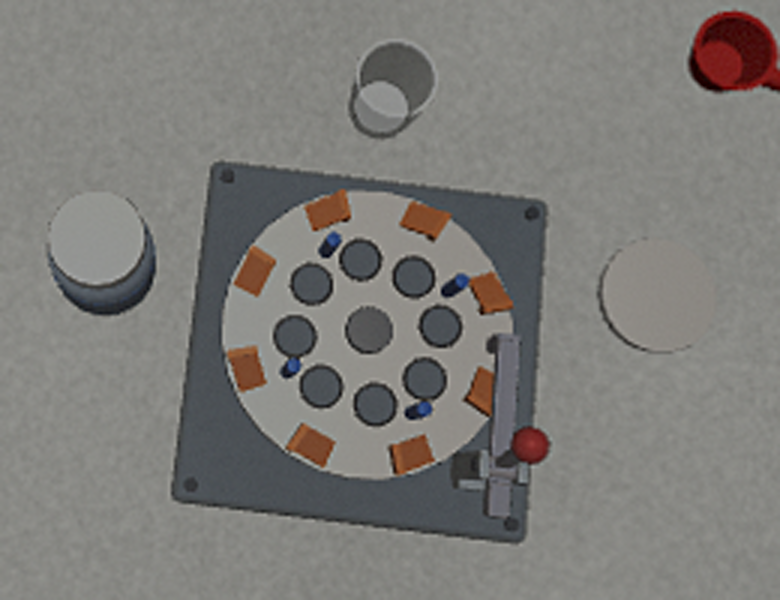

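View pics/a_scenez.png

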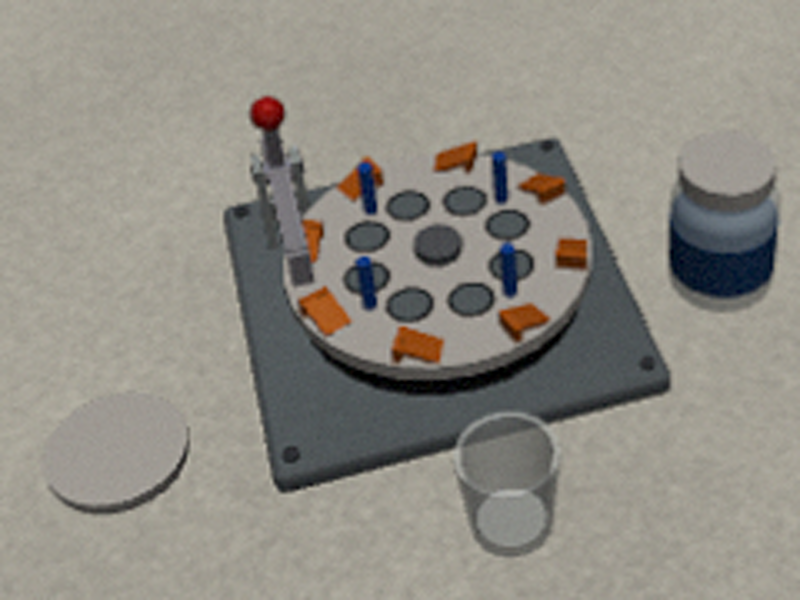

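View pics/a_top.png

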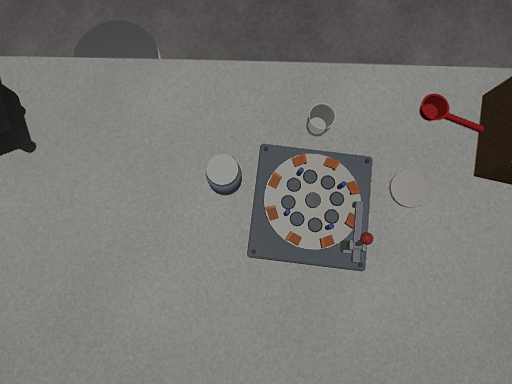

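```bash
cat > h.py <<'E'
import numpy as np,pickle,cv2
from scipy.optimize import least_squares
def proj(P,p):
    W=np.array(p["world_from_camera"]);P=np.atleast_2d(P)
    c=(P-W[:3,3])@W[:3,:3]
    s=c[:,:2]/c[:,2:];r2=(s**2).sum(1,keepdims=True);s=s*(1+p["k1"]*r2)
    return s*[p["fx"],p["fy"]]+[p["cx"],p["cy"]]
def F(P,q):
    P=np.atleast_2d(np.array(P,float));c,s=np.cos(q[2]),np.sin(q[2])
    return np.c_[q[0]+c*P[:,0]-s*P[:,1],q[1]+s*P[:,0]+c*P[:,1],P[:,2]]
E
cat > fit.py <<'E'
from h import *
pt=pickle.load(open("a_top.pkl","rb"));ps=pickle.load(open("a_scene.pkl","rb"))
st=np.array([[.12,.12,.02],[.12,-.13,.02],[-.13,-.13,.02],[-.13,.12,.02],[0,0,.064],[-.07,-.088,.138]])
top=np.array([[215,163],[547,200],[523,541],[173,500],[369,330],[531,446]])/3+[190,90]
sc=np.array([[668,383],[283,487],[228,210],[552,140],[438,243],[267,113]])/3.3333+[80,150]
# posts ccw seen from above
tp=np.array([[334,237],[295,363],[427,406],[462,281]])/3+[190,90]
# world order: same posts in scene
sp=np.array([[508,247],[498,155],[365,168],[363,262]])/3.3333+[80,150]
def posts(a): 
    t=a+np.arange(4)*np.pi/2
    return np.c_[.062*np.cos(t),.062*np.sin(t),np.full(4,.094)]
def res(q,full=False):
    r=np.r_[proj(F(st,q),pt)-top,proj(F(st,q),ps)-sc,proj(F(posts(q[3]),q),pt)-tp,proj(F(posts(q[3]),q),ps)-sp]
    return r if full else r.ravel()
best=min((least_squares(res,[.5,-.15,y,a],loss='soft_l1') for y in(-.2,0,.2) for a in np.arange(-3,3,.7)),key=lambda s:s.cost)
q=best.x;print(q,best.cost);print(np.round(res(q,True),1))
np.save("q.npy",q)
for n,P in dict(knob=[-.07,-.088,.138],hinge=[-.082,-.088,.08],nose=[0,-.088,.056]).items(): print(n,F(P,q))
print("posts feeder deg",(np.degrees(q[3])+90*np.arange(4)),F(posts(q[3]),q))
E
python3 fit.py
```

```text
[ 0.61138452 -0.09082594 -0.09761787  0.58730208] 21.721062403491175
[[-1.3 -2.5]
 [ 0.9 -1.5]
 [ 1.8  0.4]
 [-0.9 -0.2]
 [ 0.5 -1.1]
 [-0.1 -1.3]
 [ 1.8 -2.9]
 [-3.2 -2.5]
 [-2.7 -1.8]
 [ 1.6 -2.6]
 [-0.5 -1.2]
 [-0.3 -0. ]
 [-0.2 -0.3]
 [-0.3 -0. ]
 [-0.4 -0.1]
 [ 0.1 -1.2]
 [-0.4 -0.2]
 [-0.2 -0.3]
 [-0.6 -0.8]
 [-0.1 -0.8]]
knob [[ 0.53314105 -0.17158459  0.138     ]]
hinge [[ 0.52119818 -0.17041503  0.08      ]]
nose [[ 0.60280779 -0.17840699  0.056     ]]
posts feeder deg [ 33.64993067 123.64993067 213.64993067 303.64993067] [[ 0.66609837 -0.06166442  0.094     ]
 [ 0.582223   -0.0361121   0.094     ]
 [ 0.55667068 -0.11998747  0.094     ]
 [ 0.64054605 -0.14553979  0.094     ]]
```

```bash
cat > teeth.py <<'E'
from h import *
import sys
def orange(img):
    h=cv2.cvtColor(img,cv2.COLOR_BGR2HSV);return ((h[...,0]>4)&(h[...,0]<22)&(h[...,1]>140)&(h[...,2]>60))
def render(q,a,L,ze,p,S=4):
    m=np.zeros((384*S,512*S),np.uint8)
    for k in range(8):
        s=a+k*np.pi/4;e=s+L
        P=[[r*np.cos(t),r*np.sin(t),z] for t,z in((s,.054),(s,.066),(e,.054),(e,ze)) for r in(.078,.098)]
        u=proj(F(P,q),p)
        cv2.fillConvexPoly(m,cv2.convexHull(np.round((u+.5)*S).astype(np.int32)),255)
    return cv2.resize(m,(512,384),interpolation=cv2.INTER_AREA)/255.
def run(pics,q,verbose=True):
    best=[]
    for a in np.radians(np.arange(0,45,1)):
        for ze in(.054,.060,.066):
            c=0
            for p in pics:
                c+=np.abs(render(q,a,.307,ze,p,2)-orange(p["img"])).sum()
            best.append((c,np.degrees(a),ze))
    best.sort();return best[:6]
if __name__=="__main__":
    q=np.load("q.npy")
    for n in("top","scene"):
        p=pickle.load(open(f"a_{n}.pkl","rb"));print(n,orange(p["img"]).sum(),[tuple(np.round(b,3)) for b in run([p],q)])
E
python3 teeth.py
```

```text
top 923 [(np.float64(298.431), np.float64(16.0), np.float64(0.054)), (np.float64(319.435), np.float64(15.0), np.float64(0.054)), (np.float64(347.188), np.float64(16.0), np.float64(0.06)), (np.float64(351.129), np.float64(17.0), np.float64(0.054)), (np.float64(367.655), np.float64(14.0), np.float64(0.054)), (np.float64(371.439), np.float64(15.0), np.float64(0.06))]
scene 1093 [(np.float64(878.145), np.float64(16.0), np.float64(0.054)), (np.float64(887.902), np.float64(15.0), np.float64(0.054)), (np.float64(913.898), np.float64(17.0), np.float64(0.054)), (np.float64(945.878), np.float64(14.0), np.float64(0.054)), (np.float64(961.725), np.float64(15.0), np.float64(0.06)), (np.float64(963.357), np.float64(18.0), np.float64(0.054))]
```

```bash
cat > st.py <<'E'
from h import *
from cell import get_obs
from scipy.spatial.transform import Rotation as R
def tip():
    o=get_obs();q=np.load("q.npy");Rm=R.from_euler("xyz",o["tool_rot"],degrees=True).as_matrix()
    t=o["tool_pos"]+.07*Rm[:,2];d=t[:2]-q[:2];c,s=np.cos(q[2]),np.sin(q[2])
    f=np.array([c*d[0]+s*d[1],-s*d[0]+c*d[1],t[2]])
    return o,Rm,f,q
def show(*targets):
    o,Rm,f,q=tip()
    print("t",round(o["time_s"],2),"tip feeder mm",np.round(f*1e3,1),"yaw rel",round(o["tool_rot"][2]-np.degrees(q[2]),2),"rot",np.round(o["tool_rot"],2),"F",np.round(o["force"],2),"grip",round(o["grip_width"],4))
    c,s=np.cos(q[2]),np.sin(q[2])
    for T in targets:
        dw=np.array([[c,-s,0],[s,c,0],[0,0,1]])@(np.array(T)/1e3-f)
        print("to",T,"tool shift mm",np.round(Rm.T@dw*1e3,1))
E
python3 -c "
from st import *
show([-37.5,-88,200])"
```

```text
t 1.35 tip feeder mm [-285.7 -528.3  222.3] yaw rel 30.68 rot [180.     0.    25.09] F [-0.24 -0.71  0.81] grip 0.0868
to [-37.5, -88, 200] tool shift mm [ 438.1 -252.    22.2]
```

carry_out(
  increments="0 0 0 0 0 0 10.2; 0 0 0 0 0 0 10.2; 0 0 0 0 0 0 10.2; 0 0 0 0 0 0 0",
  force=10,
)

```text
time_s: 1.85
tool_pos: [0.2755, -0.5887, 0.2923]
tool_rot: [180.0, -0.0, -6.4]
force: [1.0, 0.8, 0.3]
grip_width: 0.0548
```

```bash
python3 -c "
from st import *
show([-37.5,-88,200])"
```

```text
t 1.85 tip feeder mm [-285.7 -528.2  222.3] yaw rel -0.77 rot [180.    -0.    -6.37] F [1.05 0.83 0.3 ] grip 0.0548
to [-37.5, -88, 200] tool shift mm [ 242.3 -443.6   22.3]
```

carry_out(
  increments="0 0.027 -0.049 0 0 0 0; 0 0.027 -0.049 0 0 0 0; 0 0.027 -0.049 0 0 0 0; 0 0.027 -0.049 0 0 0 0; 0 0.027 -0.049 0 0 0 0; 0 0.027 -0.049 0 0 0 0; 0 0.027 -0.049 0 0 0 0; 0 0.027 -0.049 0 0 0 0; 0 0.02 -0.04 0 0 0 0; 0 0 0 0 0 0 0",
)

```text
time_s: 3.1
tool_pos: [0.5604, -0.1694, 0.2922]
tool_rot: [179.8, -0.2, -4.3]
force: [-0.8, -0.0, 0.4]
grip_width: 0.0001
```

```bash
python3 -c "
from st import *
show([-37.5,-88,124])
from cell import read_camera
for n in ('wrist','scene'):
    p=read_camera(n);a=p['img']
    cv2.imwrite('pics/b_%s.png'%n,a if n=='wrist' else cv2.resize(a[100:280,80:320],(800,600),interpolation=cv2.INTER_CUBIC))
    print(n,proj(F([-.07,-.088,.138],np.load('q.npy')),p))
"
```

```text
t 3.1 tip feeder mm [-42.8 -83.3 222.2] yaw rel 1.32 rot [179.85  -0.18  -4.27] F [-0.83 -0.02  0.41] grip 0.0001
to [-37.5, -88, 124] tool shift mm [ 4.9  4.5 98.2]
wrist [[265.3746289  227.23514489]]
scene [[159.75678992 183.86081062]]
```

View pics/b_wrist.png

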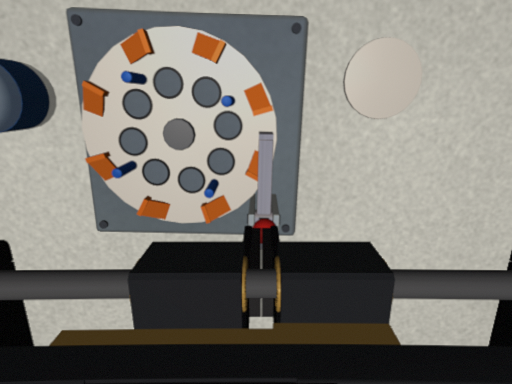

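View pics/b_scene.png

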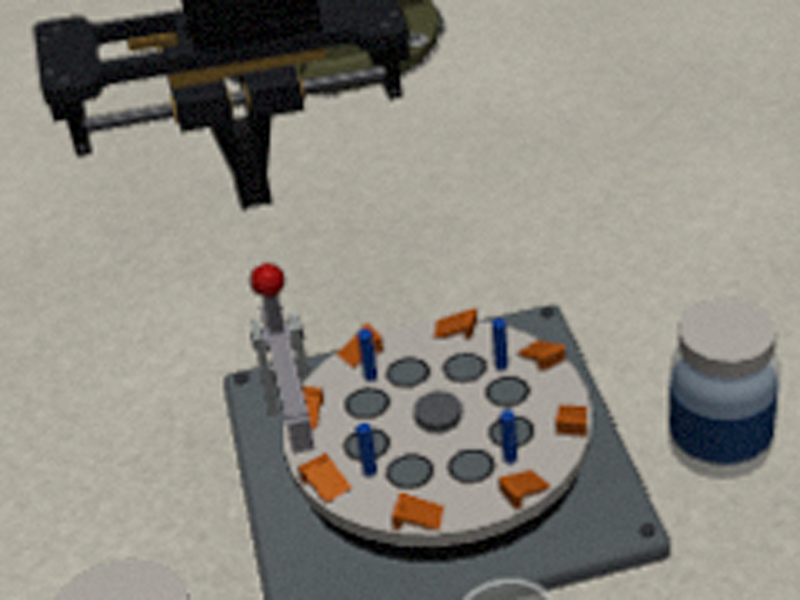

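carry_out(
  increments="0 0.008 0.0045 0 0 0 0; 0 0 0 0.04 0 0 1; 0 0 0 0.04 0 0 0; 0 0 0 0.018 0 0 0; 0 0 0 0 0 0 0",
)

```text
time_s: 3.82
tool_pos: [0.566, -0.1908, 0.1932]
tool_rot: [179.4, -0.3, -6.3]
force: [0.4, 1.1, 0.7]
grip_width: 0.0006
```

```bash
cat > look.py <<'E'
from st import *
import sys
from cell import read_camera
tag=sys.argv[1]
show(*[eval(x) for x in sys.argv[2:]])
for n in ('top','scene'):
    p=read_camera(n);pickle.dump(p,open(f"{tag}_{n}.pkl","wb"))
a=pickle.load(open(f"{tag}_top.pkl","rb"))['img'][120:280,230:430]
b=pickle.load(open(f"{tag}_scene.pkl","rb"))['img'][130:310,130:300]
cv2.imwrite(f"pics/{tag}.png",np.hstack([cv2.resize(a,(440,352),interpolation=cv2.INTER_CUBIC),cv2.resize(b,(332,352),interpolation=cv2.INTER_CUBIC)]))
E
python3 look.py c "[-80,-88,124]"
```

```text
t 3.83 tip feeder mm [ -35.1 -104.7  123.2] yaw rel -0.72 rot [179.42  -0.31  -6.31] F [0.39 1.1  0.71] grip 0.0006
to [-80, -88, 124] tool shift mm [-45.1 -16.1  -1.2]
```

View pics/c.png

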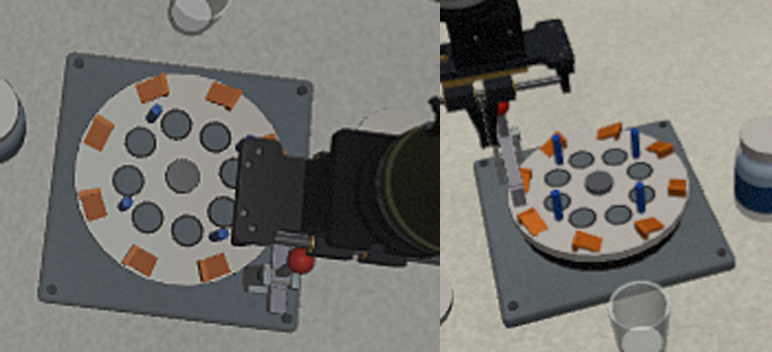

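carry_out(
  increments="0 0 -0.014 0 0 0 0; 0 0 0 0 0 0 0",
)

```text
time_s: 4.18
tool_pos: [0.5704, -0.1756, 0.198]
tool_rot: [179.4, -0.8, -6.3]
force: [0.6, 0.1, -0.1]
grip_width: 0.0002
```

```bash
python3 -c "
from st import *
show([-78,-88,124])"
```

```text
t 4.17 tip feeder mm [-31.6 -89.2 128. ] yaw rel -0.66 rot [179.36  -0.78  -6.25] F [ 0.62  0.07 -0.09] grip 0.0002
to [-78, -88, 124] tool shift mm [-46.5  -0.7   3.4]
```

carry_out(
  increments="0 -0.012 0 0.002 0 0 0; 0 -0.01 0 0 0 0 0; 0 -0.008 0 0 0 0 0; 0 -0.008 0 0 0 0 0; 0 -0.006 0 0 0 0 0; 0 0 0 0 0 0 0",
)

```text
time_s: 4.92
tool_pos: [0.5233, -0.1708, 0.1965]
tool_rot: [179.3, -0.9, -6.3]
force: [-0.2, -0.4, 1.0]
grip_width: 0.0004
```

```bash
python3 look.py d "[-80,-88,124]"
```

```text
t 4.92 tip feeder mm [-78.8 -89.1 126.5] yaw rel -0.67 rot [179.27  -0.88  -6.26] F [-0.2  -0.37  0.98] grip 0.0004
to [-80, -88, 124] tool shift mm [-1.2 -1.1  2.5]
```

View pics/d.png

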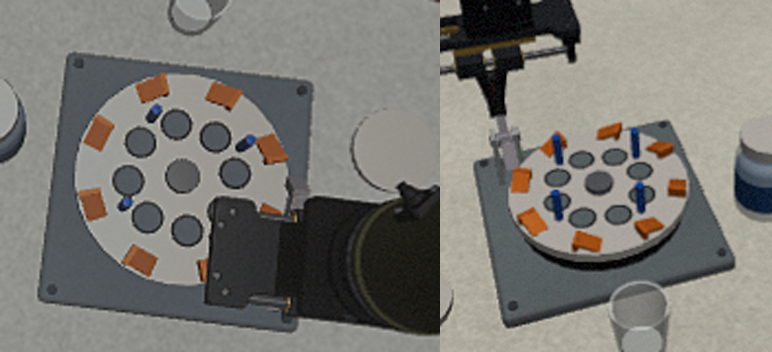

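carry_out(
  increments="0 -0.003 0 0 0 0 0; 0 0 0 0 0 0 0; 0 0.008 0 0 0 0 0; 0 0.006 0 -0.03 0 0 0; 0 0 0 -0.03 0 0 0; 0 0 -0.02 -0.01 0 0 0;  0 0 0 0 0 0 0",
)

```text
time_s: 5.9
tool_pos: [0.5386, -0.1488, 0.2668]
tool_rot: [179.4, -0.9, -6.2]
force: [-0.1, 0.6, -0.4]
grip_width: 0.0009
```

```bash
python3 look.py e "[-47,48,200]"
```

```text
t 5.9 tip feeder mm [-65.8 -65.5 196.9] yaw rel -0.57 rot [179.41  -0.86  -6.16] F [-0.14  0.62 -0.39] grip 0.0009
to [-47, 48, 200] tool shift mm [  17.7 -113.6   -4. ]
```

View pics/e.png

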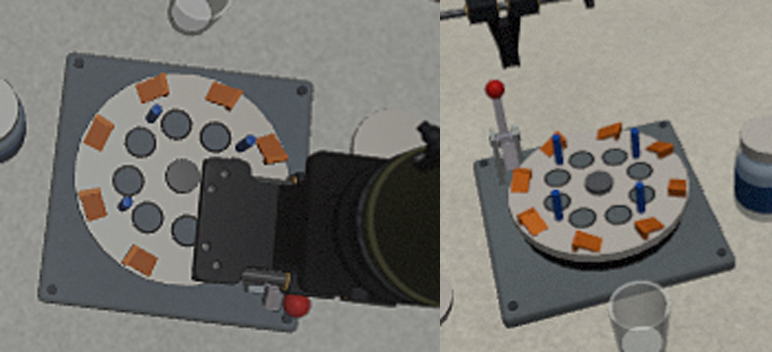

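carry_out(
  increments="0 0.003 -0.04 0 0 0 0; 0 0.002 -0.04 0 0 0 0; 0 0 -0.026 0 0 0 0; 0 0 0 0 0 0 0",
)

```text
time_s: 6.5
tool_pos: [0.5523, -0.0465, 0.2587]
tool_rot: [179.3, -0.3, -6.6]
force: [0.0, -0.0, 0.7]
grip_width: 0.0004
```

```bash
python3 -c "
from st import *
show([-60,50,75])"
```

```text
t 6.5 tip feeder mm [-62.8  37.4 188.7] yaw rel -0.99 rot [179.28  -0.26  -6.58] F [ 0.01 -0.04  0.7 ] grip 0.0004
to [-60, 50, 75] tool shift mm [  2.1 -14.1 113.6]
```

carry_out(
  increments="0 0 -0.012 0 0 0 0; 0 0 0 0 0 0 0; 0 0 0 0.045 0 0 0; 0 0 0 0.04 0 0 0; 0 0 0 0.015 0 0 0; 0 0 0 0 0 0 0",
)

```text
time_s: 7.25
tool_pos: [0.5543, -0.043, 0.1561]
tool_rot: [179.1, -0.3, -7.1]
force: [-0.2, -0.1, -0.4]
grip_width: 0.0004
```

```bash
python3 look.py f "[-60,50,75]" "[-3,58,75]"
```

```text
t 7.25 tip feeder mm [-61.1  40.8  86.2] yaw rel -1.52 rot [179.07  -0.33  -7.12] F [-0.21 -0.09 -0.42] grip 0.0004
to [-60, 50, 75] tool shift mm [ 0.7 -9.4 11. ]
to [-3, 58, 75] tool shift mm [ 57.5 -18.9  11.2]
```

View pics/f.png

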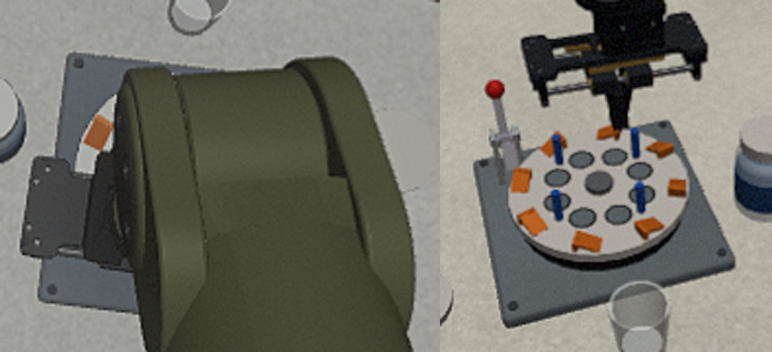

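carry_out(
  increments="0 0 -0.01 0.01 0 0 0; 0 0.006 0 0.002 0 0 0; 0 0.01 -0.001 0 0 0 0; 0 0.009 -0.001 0 0 0 0; 0 0.009 -0.002 0 0 0 0; 0 0 0 0 0 0 0",
)

```text
time_s: 8.1
tool_pos: [0.5944, -0.0274, 0.148]
tool_rot: [179.4, -0.6, -6.9]
force: [0.1, 0.6, 0.3]
grip_width: 0.0003
```

```bash
python3 look.py g "[-3,58,75]"
```

```text
t 8.1 tip feeder mm [-22.3  60.7  78. ] yaw rel -1.27 rot [179.37  -0.6   -6.87] F [0.09 0.61 0.35] grip 0.0003
to [-3, 58, 75] tool shift mm [19.4  2.2  3.2]
```

View pics/g.png

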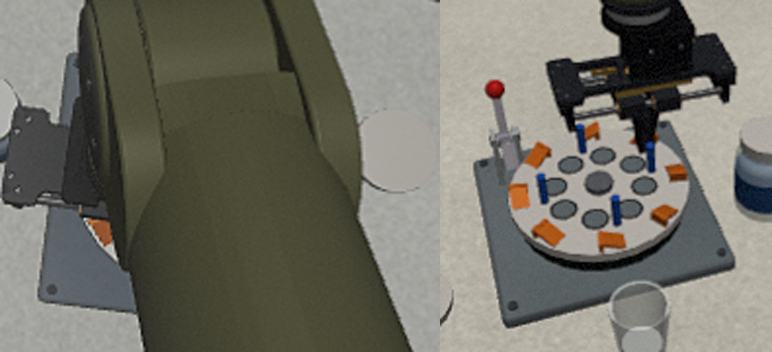

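carry_out(
  increments="0 0.008 0.001 0 0 0 0; 0 0.006 0.001 0 0 0 0; 0 0.003 0 0 0 0 0; 0 0 0 0 0 0 0",
)

```text
time_s: 8.7
tool_pos: [0.6114, -0.0333, 0.1484]
tool_rot: [179.3, -0.6, -7.0]
force: [-0.4, 0.4, 0.8]
grip_width: 0.0004
```

```bash
python3 look.py i "[-1,60,75]"
cat > wa.py <<'E'
from teeth import *
q=np.load("q.npy")
for n in sys.argv[2:]:
    p=pickle.load(open(f"{sys.argv[1]}_{n}.pkl","rb"));o=orange(p["img"])
    r=[]
    for a in np.arange(-8,37,.5):
        r.append(((render(q,np.radians(a),.307,.054,p,2)*o).sum(),a))
    r.sort(reverse=True);print(n,[(round(c),a) for c,a in r[:6]], "theta for best (deg)",r[0][1]-4.6,"or",r[0][1]-4.6-45)
E
python3 wa.py a scene top; python3 wa.py i scene; python3 wa.py g scene
```

```text
t 8.7 tip feeder mm [-4.9 56.4 78.4] yaw rel -1.41 rot [179.3   -0.59  -7.  ] F [-0.39  0.38  0.79] grip 0.0004
to [-1, 60, 75] tool shift mm [ 3.8 -3.8  3.4]
scene [(588, np.float64(15.5)), (587, np.float64(15.0)), (584, np.float64(16.0)), (580, np.float64(16.5)), (570, np.float64(14.5)), (568, np.float64(17.0))] theta for best (deg) 10.9 or -34.1
top [(910, np.float64(15.5)), (909, np.float64(16.0)), (904, np.float64(15.0)), (900, np.float64(16.5)), (892, np.float64(14.5)), (878, np.float64(17.0))] theta for best (deg) 10.9 or -34.1
scene [(675, np.float64(15.0)), (672, np.float64(15.5)), (667, np.float64(14.5)), (663, np.float64(16.0)), (661, np.float64(14.0)), (653, np.float64(16.5))] theta for best (deg) 10.4 or -34.6
scene [(598, np.float64(32.0)), (597, np.float64(31.5)), (590, np.float64(31.0)), (589, np.float64(32.5)), (581, np.float64(30.5)), (580, np.float64(33.0))] theta for best (deg) 27.4 or -17.6
```

View pics/i.png

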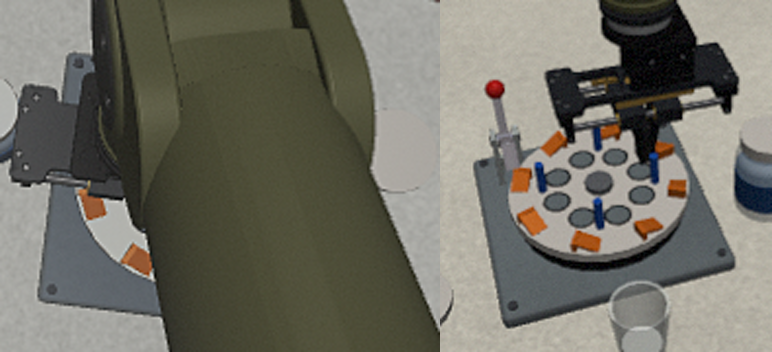

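carry_out(
  increments="0 -0.012 0 0 0 0 0; 0 -0.005 0 -0.02 0 0 0; 0 0 0 -0.045 0 0 0; 0 0 0 -0.045 0 0 0; 0 -0.03 0.02 0 0 0 0; 0 -0.03 0.04 0 0 0 0; 0 -0.03 0.04 0 0 0 0; 0 -0.02 0.02 0 0 0 0; 0 0 0 0 0 0 0",
)

```text
time_s: 9.93
tool_pos: [0.4638, -0.136, 0.2737]
tool_rot: [179.1, -1.4, -6.8]
force: [1.1, 0.5, -0.6]
grip_width: 0.0004
```

```bash
python3 look.py j "[-140,-88,200]";python3 wa.py j scene top
```

```text
t 9.93 tip feeder mm [-140.8  -60.5  203.7] yaw rel -1.18 rot [179.1   -1.39  -6.77] F [ 1.15  0.53 -0.56] grip 0.0004
to [-140, -88, 200] tool shift mm [ 1.2 27.4  4.2]
scene [(682, np.float64(15.0)), (680, np.float64(15.5)), (672, np.float64(14.5)), (672, np.float64(16.0)), (664, np.float64(14.0)), (663, np.float64(16.5))] theta for best (deg) 10.4 or -34.6
top [(940, np.float64(15.0)), (937, np.float64(14.5)), (933, np.float64(15.5)), (921, np.float64(14.0)), (916, np.float64(16.0)), (910, np.float64(13.5))] theta for best (deg) 10.4 or -34.6
```

View pics/j.png

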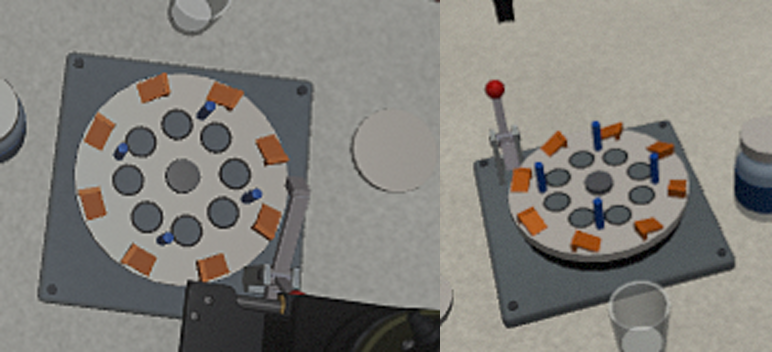

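carry_out(
  increments="0 -0.002 0.013 0 0 0 0; 0 0 0.011 0 0 0 0; 0 0 0 0 0 0 0",
)

```text
time_s: 10.4
tool_pos: [0.4624, -0.1573, 0.2742]
tool_rot: [179.2, -1.5, -6.3]
force: [0.5, 0.2, -0.5]
grip_width: 0.0008
```

```bash
python3 -c "
from st import *
show([-140,-88,124])"
```

```text
t 10.4 tip feeder mm [-140.   -81.7  204.2] yaw rel -0.71 rot [179.19  -1.47  -6.3 ] F [ 0.53  0.23 -0.48] grip 0.0008
to [-140, -88, 124] tool shift mm [-2.   5.2 80.3]
```

carry_out(
  increments="0 -0.001 0.005 0.02 0 0 0; 0 0 0 0.03 0 0 0; 0 0 0 0.024 0 0 0; 0 0 0 0 0 0 0",
)

```text
time_s: 10.9
tool_pos: [0.4641, -0.1626, 0.1982]
tool_rot: [179.3, -1.5, -6.2]
force: [-0.0, -0.5, -0.3]
grip_width: 0.0008
```

```bash
python3 look.py k "[-97,-88,124]"
```

```text
t 10.9 tip feeder mm [-137.8  -86.6  128.2] yaw rel -0.62 rot [179.29  -1.47  -6.21] F [-0.01 -0.48 -0.26] grip 0.0008
to [-97, -88, 124] tool shift mm [40.7  0.9  5.3]
```

View pics/k.png

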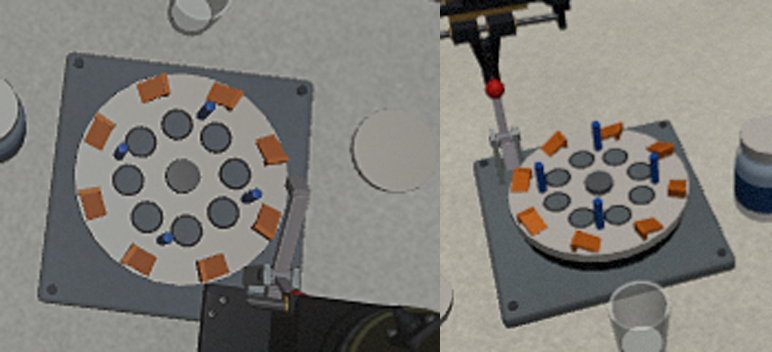

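carry_out(
  increments="0 0.01 0 0.002 0 0 0; 0 0.01 0 0 0 0 0; 0 0.008 0 0 0 0 0; 0 0.008 0 0 0 0 0; 0 0.004 0 0 0 0 0; 0 0 0 0 0 0 0",
)

```text
time_s: 11.75
tool_pos: [0.5085, -0.1677, 0.2024]
tool_rot: [179.2, -1.7, -6.2]
force: [-2.8, 0.6, 0.8]
grip_width: 0.0008
```

```bash
python3 look.py l "[-94,-88,124]"
```

```text
t 11.75 tip feeder mm [-92.8 -87.6 132.4] yaw rel -0.61 rot [179.18  -1.71  -6.2 ] F [-2.82  0.59  0.76] grip 0.0008
to [-94, -88, 124] tool shift mm [-1.5  0.3  8.4]
```

View pics/l.png

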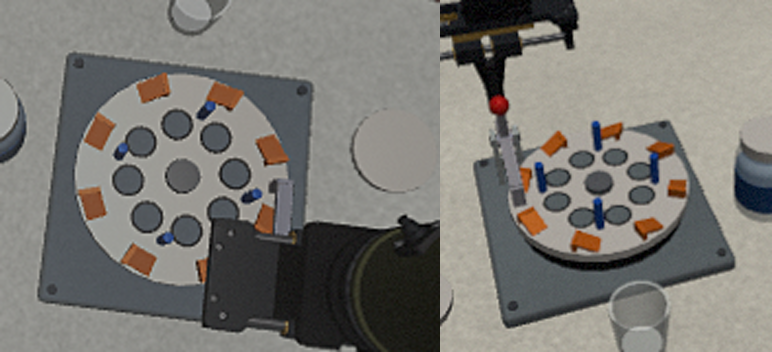

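carry_out(
  increments="0 -0.012 0 0 0 0 0; 0 -0.012 0 0 0 0 0; 0 -0.006 0 -0.02 0 0 0; 0 0 0 -0.045 0 0 0; 0 0 0.04 -0.03 0 0 0; 0 0 0.05 0 0 0 0; 0 0 0.05 0 0 0 0; 0 0 0.04 0 0 0 0; 0 0 0 0 0 0 0; 0 0 0 0 0 0 0",
)

```text
time_s: 13.1
tool_pos: [0.4496, -0.3454, 0.3042]
tool_rot: [178.9, -2.2, -6.1]
force: [-0.2, 0.9, 0.4]
grip_width: 0.0002
```

```bash
python3 look.py m; python3 wa.py m scene top; python3 -c "
from h import *
q=np.load('q.npy')
for t in ('a','m'):
  for n in('top','scene'):
    p=pickle.load(open(f'{t}_{n}.pkl','rb'));h=cv2.cvtColor(p['img'],cv2.COLOR_BGR2HSV)
    u=proj(F([-.07,-.088,.138],q),p)[0]
    k=((h[...,0]<5)|(h[...,0]>172))&(h[...,1]>150)&(h[...,2]>60)
    y,x=np.nonzero(k);s=np.hypot(x-u[0],y-u[1])<25
    print(t,n,'knob',x[s].mean().round(2),y[s].mean().round(2),'expected down',u.round(1))
"
```

```text
t 13.1 tip feeder mm [-133.5 -270.5  234.3] yaw rel -0.54 rot [178.87  -2.23  -6.13] F [-0.17  0.89  0.4 ] grip 0.0002
scene [(623, np.float64(15.0)), (620, np.float64(15.5)), (614, np.float64(14.5)), (613, np.float64(16.0)), (607, np.float64(16.5)), (606, np.float64(14.0))] theta for best (deg) 10.4 or -34.6
top [(914, np.float64(15.0)), (912, np.float64(14.5)), (908, np.float64(15.5)), (895, np.float64(14.0)), (891, np.float64(16.0)), (884, np.float64(13.5))] theta for best (deg) 10.4 or -34.6
a top knob 366.21 237.89 expected down [366.9 237.3]
a scene knob 159.75 183.31 expected down [159.8 183.9]
m top knob 366.24 237.93 expected down [366.9 237.3]
m scene knob 159.81 183.38 expected down [159.8 183.9]
```

View pics/m.png

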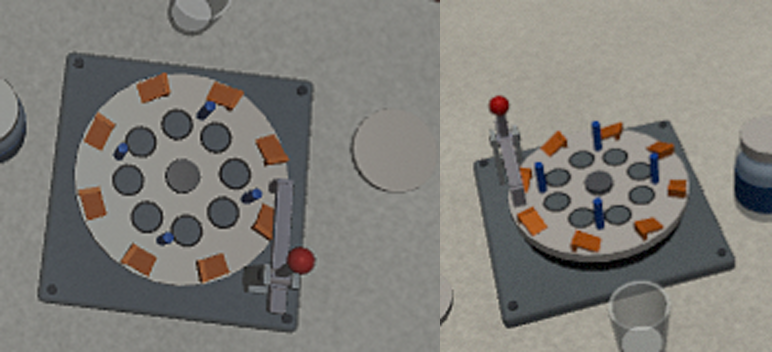

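The knob is back at its starting pixels in both views (within 0.1 px), so the pawl is fully down. The wheel is one notch back and the arm is clear.

```bash
python3 -c "
from cell import *
print(sign_off())"
```

```text
the job is handed in; nothing more can be done
None
```

The wheel is one notch back with the pawl locked in it, and I handed the job in at about 13 s.

I pushed the knob outward with the closed fingertips until the pawl lifted, and a picture showed it staying up after I backed off. I then pushed a blue post on the far side from the pawl, turning the wheel clockwise by one notch. Last, I pushed the knob back from the other side so the pawl dropped, and moved the arm clear.

**Final checks:**
- **Wheel:** the teeth put it at about -0.60 rad in both camera views, against the -0.62 aimed for and well inside the -0.80 to -0.44 window. It did not change when the pawl dropped.
- **Pawl:** the knob is within 0.1 px of its starting, fully-down position in both views.
- **Wheel seating:** it looks seated in the last pictures, but I did not measure its height.
- **Jar, cup and lid:** nothing touched them, and they look unmoved where they show in the pictures.
- **Force:** the highest reading was about 3 N, from the fingertip resting on the knob as the pawl reached bottom. I read forces only between moves.

One thing went off plan: the tool drifted about 17 mm sideways during the first descent beside the knob. It touched nothing, and I corrected it before pushing.

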